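# Start a star knob's thread and clamp the bin retaining bar

### The job

Fit the black star knob over the threaded stud and screw it fully home, so that it clamps the yellow retaining bar down and stays there by itself, upright, when you let go. Never force the thread: press lightly and turn the knob backwards (anticlockwise from above) until it clicks down into the thread, then forwards until it has gone down as far as it will, easing off at once if it comes hard against a stop. Leave the other things on the shelf where they are.

Things in the scene. Friction and masses are not known exactly. Their poses are not given: they have to be found in the camera images.
- knob: black plastic star knob, 90 g, 45 mm tall, standing upright; origin: centre of its lower rim, z up. Top part (27 to 45 mm above the origin): four flat-ended lobes, a cross of two 56 x 22 mm bars along its x and y; grip across two opposite ends, any quarter turn alike. Below: round skirt 46 mm wide, open underneath, bore 37 mm wide and 28 mm deep
- knob_grip (a point): point on the knob's axis at the middle of the lobes, 36 mm above its origin: where to grip. Inside the knob's bore are three lugs at 0, 120 and 240 degrees from the knob's x axis, 4 mm wide, 3.5 mm high, undersides 2 mm above the rim, 24.7 mm across inside them
- station: fixed bin station: aluminium base plate 100 x 380 x 6 mm, long along its y; origin: centre of its underside. A blue open-fronted bin 58 mm tall at each end, 85 to 185 mm from the middle; in the middle the stud with the retaining bar around it. The station's axes do NOT tell the angle of the stud's thread
- stud_top (a point): top centre of the vertical steel stud, 43 mm above the table. Domed: 12 mm wide at the top, 22 mm wide 7 mm below. It bears a coarse three-start right-hand thread, 34 mm outer diameter (1.5 mm radial play to the knob's bore, 1.3 mm to its lugs), turned to an unknown angle
- thread_top (a point): on the stud's axis at the flat top of the thread, 30 mm above the table. Knob's rim stands at 28 mm with lugs on it, or 30.5 mm on the three stop teeth (2.5 mm high). Turn anticlockwise from above, 0 to 105 degrees, pushing lightly: lugs reach the gaps and it clicks down 8 mm. A 2.5 mm drop is only off a tooth. Clockwise before the click the lugs butt on the teeth. It may land in the gaps at once
- bar_top (a point): on the stud's axis, 20 mm above the table: the knob's rim rests here after the click. Up to 16 degrees further back is a rigid stop. Turned clockwise from where it clicked: level for 25 degrees, then down 3 mm over 45 degrees (to 17 mm: home, bar clamped, friction holds it), then 17 degrees level to a rigid stop (if it was turned back beyond the click, that much more). Needs under 0.2 N m
- bar (a joint): yellow sprung retaining bar, 52 x 164 x 8 mm, along the station's y around the stud, top 20 mm above the table at rest. Value: how far it is pressed down, m: 0 free, about 0.003 clamped by the knob; spring 2 N at 0 and 1.5 N per mm more
- spare_bin: loose empty blue bin 90 x 75 x 50 mm, leave alone; origin: centre of its underside
- carton: loose cardboard carton 80 x 60 x 50 mm, leave alone; origin: centre of its underside
- wrench: loose steel wrench 150 mm long, leave alone; origin: its underside, length along its x
Things that resemble listed ones, but are neither listed nor needed, are in the scene too. Several things look just like the knob: the one meant starts farthest to the robot's left.

How it is judged:
By the outcome, as a careful person would: the job done as asked, in the order asked, and still so for the second after the job is handed in, with the robot touching nothing.
It also fails if it takes over 72 s, if anything falls off the work surface, if the arm or the gripper's body presses on something with over 40 N, if the wrist force passes 120 N, or if a joint passes its speed limit or range.

### The arm

A 6-joint arm with a two-finger parallel gripper is mounted at the origin on the work surface. World frame = base frame: x ahead of the robot, y to its left, z up, the work surface at z = 0. Lengths are in m, angles in rad, forces in N, time in s.
With the tool pointing down it reaches from about 0.35 to 0.925 m from the base axis. Payload 6.4 kg.
Tool frame: the origin (TCP) lies midway between the tips of the shut fingers; the grasp point (between the pads) lies 19 mm behind it; z points along the fingers, y is the direction in which the jaws open and shut (so a half turn about z gives the same grasp; the last joint's range is limited). The gripper opens to 85 mm and grips with 20 to 120 N. Pads are 22 mm wide; open, the fingers measure 114 mm over their backs; the gripper's body (76 mm by 85 mm) begins 54 mm behind the grasp point. The pads swing forward as they close: fully open they stand 13 mm farther back than shut.
Start: joints at [-0.174, 0.245, 1.558, -0, 1.339, -0.174], TCP at [0.65, 0, 0.231] pointing down, gripper open.
Joint ranges: [-3.13, 3.13], [-1.02, 2.26], [0.13, 2.54], [-0.95, 4.09], [0.21, 2.88], [-2.74, 2.74]. Speed limits (rad/s): [2.57, 2.57, 3.14, 3.14, 3.14, 3.14].

### API

Orientations are given as a unit quaternion [x, y, z, w].
In Python, from workcell import manip gives the robot as it stands. The module is installed in compiled form; this text tells all that it offers.
- The arm moves only by the tool step_arm, never from a script. Its arguments are lists of equal length, an entry for each row: "linear": the shift along the tool's x, y, z in m, a list of three; "angular": the turn, a rotation vector about the tool's x, y, z in degrees, a list of three; "gripper": the opening, from 0 (shut) to 1 (fully open). A call has 1 to 12 rows; each row is the pose to reach, as a shift and turn from the pose measured when the call began, along the tool's axes at that moment; what a row does not reach only later rows make up. A row lasts 1/10 s, in which the tool goes at most 50 mm and 8.59 degrees, less where a joint would pass 70% of its speed; a pose out of reach is approached as far as the arm can. A call with a gripper value outside its range is refused whole. The fingers move at their own pace and stop on an object; "squeeze" is the grip in N (left out, the last holds). Time passes only in rows, so rows that repeat a pose let the fingers close. It gives the time, the measured TCP pose, the force and the opening at its end, in the units of the state.
- manip.sense(): the state, without advancing time (a new reading comes with each control period).
- manip.capture(name): name is "scene" or "side" or "wrist"; returns the picture (400x640x3 uint8, blue, green, red); there is no depth.
- manip.camera_info(name): a dict with "fx", "fy", "cx", "cy" (pixels), "dist" ([k1, k2, p1, p2, k3] as OpenCV has them; the pictures are not rectified), "R" (3x3) and "t" (3): a world point X has camera coordinates R X + t. Camera axes: x right, y down, z forward; pixel columns grow to the right and rows downward; lengths in m; the calibration is good to about 2 mm. A picture is of the moment at which its call begins: read the wrist's pose just before it. camera_info takes no time and is no camera call; for the wrist camera it gives the pose at the moment of the call.
- manip.job_done(): hands the job in, once; it reports no verdict.
Trained networks look in the newest picture that a camera, given by its name, has taken for a name from the list of things; names that differ only in an ending like _2 or _b are one class to them, and where a whole thing is asked for, a point or a joint stands for the part that bears it (a point fixed in the world has none). Each returns a list of dicts, best first, with "score" (0 to 1); they miss things now and then, are a little off and sometimes report something else, mostly with a low value. They report only what shows in the picture. A call takes as long as a camera call. They do not tell look-alikes from the thing itself.
- manip.outline_of(camera, target): "region" (400x640 bool, what is visible of it) and "at" ([column, row] in pixels, amid what is visible of it).
The state is a dict: "time_s": time; "joint_positions": joint angles; "dq": joint speeds; "effort": joint torques, N m; "tcp_pos": TCP position; "ee_rot": TCP orientation; "wrist_force": force on the tool from outside, world axes, zero at the start; "torque": the same for the moment, N m; "opening": finger opening in m.
Only numpy, scipy, OpenCV 4.12 (cv2) and the standard library are available. Lean on these libraries where they do the work, as an engineer would, in place of code of your own. Each camera call takes 0.05 s, during which the arm holds its last target. There are 200 camera calls.

## Working session

There is one attempt and no reset: what is moved stays moved. The work goes in short steps, Python scripts to look and compute and a tool call to move; the robot and the scene stay as the last step left them, time stands still between calls to the robot, and variables do not carry over. Pictures are saved under pics/ and viewed, about 8 in all and at most 12, crops included, and the job is handed in when it is done.

Besides the shell and the picture viewer there is one more tool, called after "Call:" in YAML: its name, and indented under it one key for each argument. step_arm: Moves the arm, as the interface text tells. Its arguments: {"type":"object","properties":{"linear":{"type":"array"},"angular":{"type":"array"},"gripper":{"type":"array"},"squeeze":{"type":"number"}},"required":["linear","angular","gripper"]}

```bash
mkdir -p pics
python3 - <<'E'
from workcell import manip
import cv2, numpy as np
s=manip.sense();print(s)
a=manip.capture("scene");b=manip.capture("side")
cv2.imwrite("pics/scene.png",a);cv2.imwrite("pics/side.png",b)
for n in("scene","side","wrist"):
  c=manip.camera_info(n);print(n,c["fx"],c["cx"],c["cy"],c["dist"],np.round(np.array(c["R"]),3).tolist(),c["t"])
for n in("scene","side"):
  for t in("knob","stud_top","station","bar"):
    for o in manip.outline_of(n,t): print(n,t,round(o["score"],2),o["at"],o["region"].sum())
E
```

```text
{'time_s': 0.0, 'joint_positions': array([-1.74095230e-01,  2.45799653e-01,  1.55902934e+00, -3.31835930e-06,
        1.33867161e+00, -1.74074715e-01]), 'dq': array([ 0.000309  ,  0.00042169,  0.0004544 , -0.00248271, -0.00043415,
       -0.00039521]), 'effort': array([ 6.17919522e-04, -4.29512215e+01, -3.26122355e+01, -1.30276699e-04,
        5.42047856e-03, -1.36905024e-05]), 'tcp_pos': array([6.49443450e-01, 1.06061279e-04, 2.30181292e-01]), 'ee_rot': array([ 7.07113442e-01,  7.07099477e-01, -5.48849851e-04, -7.80279311e-04]), 'wrist_force': array([-0.32521298, -0.17484884,  0.15879245]), 'torque': array([-0.00476569, -0.04900348, -0.0523232 ]), 'opening': 0.08523936628371347}
scene 482.58952768786236 322.93583144286345 200.6775729968516 [-0.05412684  0.          0.          0.          0.        ] [[0.619, 0.785, -0.018], [0.424, -0.354, -0.834], [-0.661, 0.509, -0.552]] [-0.37982172 -0.14473732  1.89212467]
side 442.5466153617797 318.07479628828594 205.7749412881596 [-0.0853716  0.         0.         0.         0.       ] [[-0.801, -0.599, -0.007], [-0.436, 0.59, -0.68], [0.411, -0.541, -0.734]] [0.43802801 0.21240021 1.25234894]
wrist 344.76057269407886 320.03742136895 197.77719258421223 [-0.06691884  0.          0.          0.          0.        ] [[1.0, 0.001, -0.002], [0.001, -0.955, 0.296], [-0.001, -0.296, -0.955]] [-0.64959138 -0.03921532  0.37950666]
scene knob 0.8 [249.8, 258.2] 386
scene knob 0.79 [237.3, 238.9] 312
scene knob 0.73 [255.0, 223.4] 292
scene knob 0.61 [215.8, 226.0] 268
scene stud_top 0.8 [335.7, 233.1] 2944
scene station 0.86 [335.7, 229.6] 2984
scene bar 0.63 [339.6, 226.8] 421
side knob 0.79 [405.5, 174.3] 218
side knob 0.63 [368.0, 185.3] 256
side knob 0.51 [372.9, 161.6] 258
side knob 0.51 [347.8, 148.8] 226
side stud_top 0.65 [289.5, 200.2] 3190
side station 0.75 [291.3, 202.3] 3171
side bar 0.93 [295.7, 197.6] 463
```

```bash
cat > h.py <<'E'
from workcell import manip
import cv2, numpy as np
def ray(n,px,z,c=None):
    "world point at height z seen at pixel px"
    c=c or manip.camera_info(n)
    K=np.array([[c["fx"],0,c["cx"]],[0,c["fy"],c["cy"]],[0,0,1.]])
    u=cv2.undistortPoints(np.array([[px]],float),K,np.array(c["dist"],float))[0,0]
    R=np.array(c["R"]);C=-R.T@np.array(c["t"]);d=R.T@np.array([*u,1])
    return C+d*(z-C[2])/d[2]
def proj(n,X,c=None):
    c=c or manip.camera_info(n)
    K=np.array([[c["fx"],0,c["cx"]],[0,c["fy"],c["cy"]],[0,0,1.]])
    return cv2.projectPoints(np.atleast_2d(np.array(X,float)),cv2.Rodrigues(np.array(c["R"]))[0],np.array(c["t"],float),K,np.array(c["dist"],float))[0][:,0]
E
python3 - <<'E'
from h import *
for n,l in(("scene",[[249.8,258.2],[237.3,238.9],[255,223.4],[215.8,226]]),("side",[[405.5,174.3],[368,185.3],[372.9,161.6],[347.8,148.8]])):
  for p in l: print(n,p,ray(n,p,.028).round(3))
a=cv2.imread("pics/scene.png");b=cv2.imread("pics/side.png")
cv2.imwrite("pics/ab.png",np.vstack([cv2.resize(a[160:310,150:450],(800,400))[:300 if 0 else 400],cv2.resize(b[100:275,200:500],(800,200*2))])[:800])
cv2.imwrite("pics/ab.png",cv2.resize(np.hstack([a[140:300,170:430],b[100:260,200:460]]),(800,246)))
E
```

```text
scene [249.8, 258.2] [ 0.582 -0.24   0.028]
scene [237.3, 238.9] [ 0.481 -0.223  0.028]
scene [255, 223.4] [ 0.448 -0.14   0.028]
scene [215.8, 226] [ 0.381 -0.242  0.028]
side [405.5, 174.3] [ 0.357 -0.247  0.028]
side [368, 185.3] [ 0.432 -0.125  0.028]
side [372.9, 161.6] [ 0.482 -0.236  0.028]
side [347.8, 148.8] [ 0.592 -0.241  0.028]
```

View pics/scene.png

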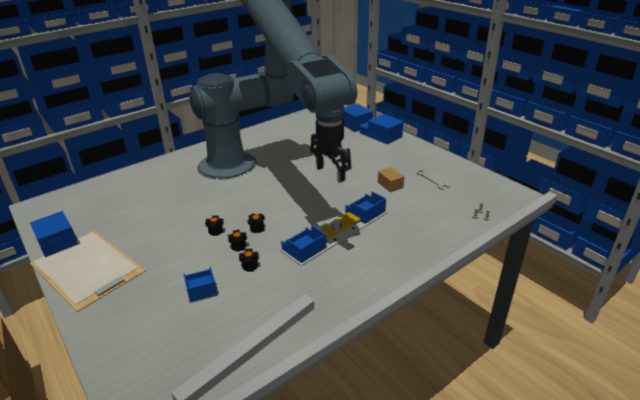

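View pics/side.png

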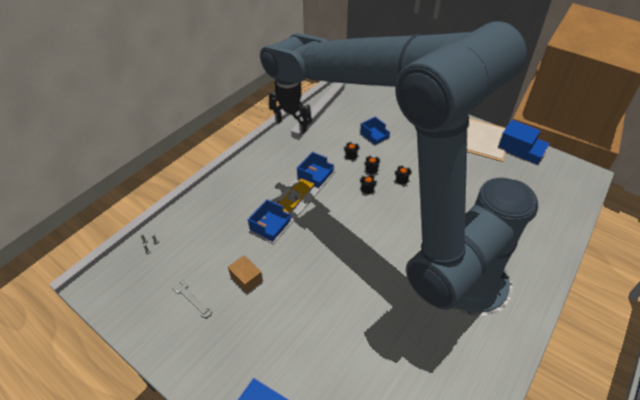

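Both views show four black knobs. The one at scene (255,223) / side (368,185) is farthest to the robot's left, at about (0.44, -0.13). The station, with its yellow bar and stud, is at scene (340,227) / side (296,197). I'll take a wrist picture from the start pose as well.

Run:
```python
from h import *
print(ray("scene",[339.6,226.8],.02).round(3),ray("side",[295.7,197.6],.02).round(3))
cv2.imwrite("pics/w0.png",manip.capture("wrist"))
for t in("knob","stud_top","bar"):
    for o in manip.outline_of("wrist",t): print(t,round(o["score"],2),o["at"],o["region"].sum(),ray("wrist",o["at"],.02 if t=="bar" else .03).round(3))
```

```text
[0.622 0.06  0.02 ] [0.596 0.057 0.02 ]
knob 0.85 [260.0, 350.0] 1332 [ 0.577 -0.228  0.03 ]
knob 0.8 [140.2, 278.8] 2418 [ 0.443 -0.13   0.03 ]
knob 0.59 [105.2, 323.9] 32 [ 0.386 -0.194  0.03 ]
stud_top 0.94 [283.9, 138.4] 27291 [0.615 0.03  0.03 ]
bar 0.92 [278.1, 95.7] 7622 [0.609 0.071 0.02 ]
```

View pics/w0.png

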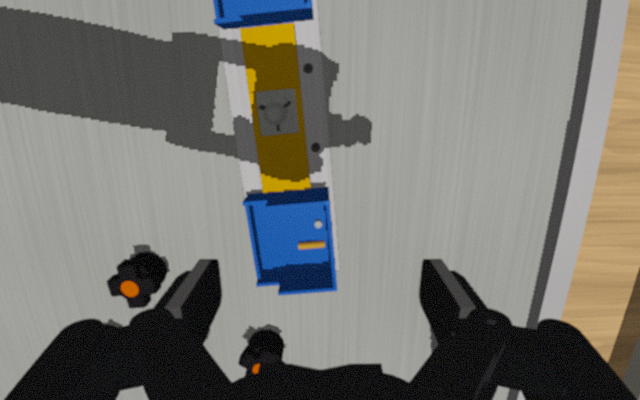

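Call:
step_arm:
  linear:
    - [-0.04,-0.04,0]
    - [-0.07,-0.08,0]
    - [-0.1,-0.12,0]
    - [-0.12,-0.16,0]
    - [-0.12,-0.2,0]
    - [-0.12,-0.21,0]
    - [-0.12,-0.21,0]
    - [-0.12,-0.21,0]
  angular:
    - [0,0,0]
    - [0,0,0]
    - [0,0,0]
    - [0,0,0]
    - [0,0,0]
    - [0,0,0]
    - [0,0,0]
    - [0,0,0]
  gripper: [1,1,1,1,1,1,1,1]
  squeeze: 40

```text
time_s: 1.5
tcp_pos: [0.441, -0.1201, 0.232]
ee_rot: [0.707, 0.707, 0.0, 0.001]
wrist_force: [-0.3, -0.3, 1.2]
opening: 0.0856
```

The start picture shows the stud at about (276,112), in the bar's centre plate, with three dark marks around it. The target knob is at (135,280). Next I'll look at the knob from above.

Run:
```python
from h import *
print(proj("wrist",[.443,-.13,.03]))
im=manip.capture("wrist");cv2.imwrite("pics/w1.png",im)
for o in manip.outline_of("wrist","knob"): print(round(o["score"],2),o["at"],o["region"].sum(),ray("wrist",o["at"],.03).round(3))
```

```text
[[321.16869942 177.45937225]]
0.92 [439.6, 255.4] 781 [ 0.575 -0.219  0.03 ]
0.86 [317.7, 180.6] 2248 [ 0.439 -0.133  0.03 ]
0.81 [253.6, 271.2] 2195 [ 0.367 -0.238  0.03 ]
0.74 [352.1, 258.0] 2136 [ 0.478 -0.221  0.03 ]
```

View pics/w1.png

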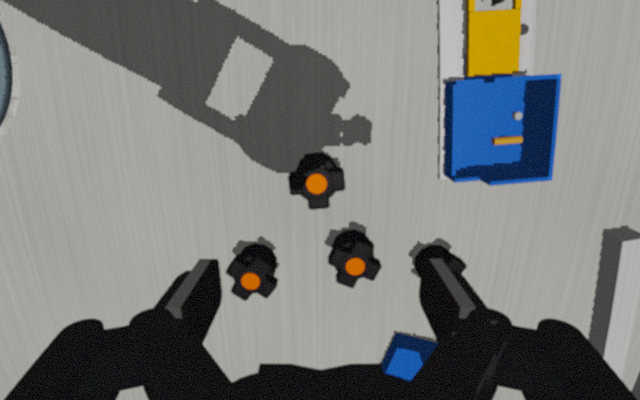

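Run:
```python
from h import *
im=cv2.imread("pics/w1.png")
m=(im[:,:,2]>180)&(im[:,:,0]<80)&(im[:,:,1]<170)
n,l,s,c=cv2.connectedComponentsWithStats(m[150:215,285:350].astype(np.uint8))
for i in range(1,n):
  if s[i,4]>50:
    p=c[i]+[285,150];print(p,ray("wrist",p,.045).round(4))
# rectify top plane
C=ray("wrist",p,.045)
q=[[C[0]+.045*a,C[1]+.045*b,.045] for a,b in((-1,1),(1,1),(1,-1),(-1,-1))]
H=cv2.getPerspectiveTransform(proj("wrist",q).astype(np.float32),np.float32([[0,0],[540,0],[540,540],[0,540]]))
o=cv2.warpPerspective(im,H,(540,540));o=cv2.convertScaleAbs(o,alpha=2.5,beta=10)
cv2.imwrite("pics/k.png",o)
```

```text
[316.20344828 183.31724138] [ 0.438  -0.1319  0.045 ]
```

View pics/k.png

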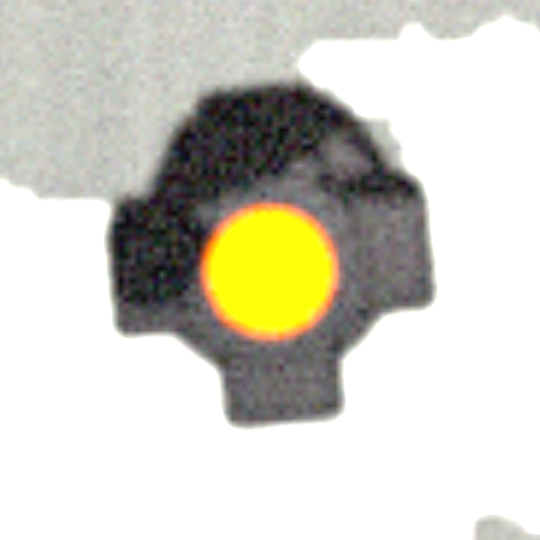

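The rectified crop shows the knob's cross turned about +5° (anticlockwise) with its orange cap at (0.438, -0.132). I'll align and descend partway, then check the cap again.

Call:
step_arm:
  linear:
    - [-0.006,-0.0015,0.02]
    - [-0.012,-0.003,0.05]
    - [-0.012,-0.003,0.08]
    - [-0.012,-0.003,0.1]
    - [-0.012,-0.003,0.1]
    - [-0.012,-0.003,0.1]
  angular:
    - [0,0,-2]
    - [0,0,-5]
    - [0,0,-5]
    - [0,0,-5]
    - [0,0,-5]
    - [0,0,-5]
  gripper: [1,1,1,1,1,1]

```text
time_s: 2.2
tcp_pos: [0.4391, -0.1319, 0.132]
ee_rot: [0.675, 0.738, 0.0, 0.0]
wrist_force: [0.4, 0.5, -0.4]
opening: 0.0858
```

```bash
cat >> h.py <<'E'
def cap(z,name):
    "orange cap centres at height z, nearest to the TCP first, with rectified crop saved"
    s=manip.sense();c=manip.camera_info("wrist");im=manip.capture("wrist");cv2.imwrite(f"pics/{name}.png",im)
    m=(im[:,:,2]>100)&(im[:,:,0]<60)&(im[:,:,1]<.75*im[:,:,2])
    n,l,st,ce=cv2.connectedComponentsWithStats(m.astype(np.uint8))
    P=sorted([(ray("wrist",ce[i],z,c),ce[i],st[i,4]) for i in range(1,n) if st[i,4]>60],key=lambda q:np.hypot(*(q[0]-s["tcp_pos"])[:2]))
    return s,c,im,P
def rect(im,c,C,h,name,g=2.5):
    q=[[C[0]+h*a,C[1]+h*b,C[2]] for a,b in((-1,1),(1,1),(1,-1),(-1,-1))]
    H=cv2.getPerspectiveTransform(proj("wrist",q,c).astype(np.float32),np.float32([[0,0],[540,0],[540,540],[0,540]]))
    o=cv2.convertScaleAbs(cv2.warpPerspective(im,H,(540,540)),alpha=g,beta=10);cv2.imwrite(f"pics/{name}.png",o);return o
E
python3 - <<'E'
from h import *
s,c,im,P=cap(.045,"w2")
print(s["tcp_pos"],s["ee_rot"],s["joint_positions"].round(3));[print(p) for p in P[:2]]
g=cv2.cvtColor(im,cv2.COLOR_BGR2GRAY)
o=rect(im,c,P[0][0],.04,"k2")
d=(cv2.cvtColor(o,cv2.COLOR_BGR2GRAY)<140).astype(np.uint8);
# straight bottom edge of the -y lobe
y=[np.max(np.nonzero(d[:470,x])[0]) for x in range(250,300,5)];print(y)
E
```

```text
[ 0.4390716  -0.13193525  0.13199833] [6.74896030e-01 7.37912779e-01 1.69338971e-04 2.25235235e-04] [-0.54  -0.096  2.113  0.     1.124 -0.629]
(array([ 0.43825057, -0.13286175,  0.045     ]), array([318.08007117, 204.39857651]), np.int32(562))
(array([ 0.47947462, -0.22449726,  0.045     ]), array([359.8083004 , 318.27865613]), np.int32(506))
[np.int64(440), np.int64(440), np.int64(438), np.int64(439), np.int64(437), np.int64(436), np.int64(436), np.int64(435), np.int64(435), np.int64(435)]
```

Call:
step_arm:
  linear:
    - [-0.001,-0.001,0.03]
    - [-0.001,-0.001,0.06]
    - [-0.001,-0.001,0.09]
    - [-0.001,-0.001,0.108]
    - [-0.001,-0.001,0.118]
    - [-0.001,-0.001,0.119]
    - [-0.001,-0.001,0.119]
    - [-0.001,-0.001,0.119]
    - [-0.001,-0.001,0.119]
    - [-0.001,-0.001,0.119]
    - [-0.001,-0.001,0.119]
    - [-0.001,-0.001,0.119]
  angular:
    - [0,0,-1]
    - [0,0,-1]
    - [0,0,-1]
    - [0,0,-1]
    - [0,0,-1]
    - [0,0,-1]
    - [0,0,-1]
    - [0,0,-1]
    - [0,0,-1]
    - [0,0,-1]
    - [0,0,-1]
    - [0,0,-1]
  gripper: [1,1,1,1,1,1,0.5,0.4,0.4,0.4,0.4,0.4]
  squeeze: 40

```text
time_s: 3.45
tcp_pos: [0.4401, -0.1343, 0.0154]
ee_rot: [0.668, 0.744, 0.001, 0.003]
wrist_force: [0.1, 0.9, 6.6]
opening: 0.0552
```

Call:
step_arm:
  linear:
    - [0,0,-0.01]
    - [0,0,-0.04]
    - [0.01,0.02,-0.08]
    - [0.04,0.06,-0.12]
    - [0.07,0.11,-0.15]
    - [0.1,0.15,-0.165]
    - [0.115,0.18,-0.165]
    - [0.115,0.183,-0.165]
    - [0.115,0.183,-0.165]
    - [0.115,0.183,-0.165]
  angular:
    - [0,0,0]
    - [0,0,0]
    - [0,0,0]
    - [0,0,0]
    - [0,0,0]
    - [0,0,0]
    - [0,0,0]
    - [0,0,0]
    - [0,0,0]
    - [0,0,0]
  gripper: [0.4,0.4,0.4,0.4,0.4,0.4,0.4,0.4,0.4,0.4]

```text
time_s: 4.45
tcp_pos: [0.6083, -0.0, 0.1807]
ee_rot: [0.668, 0.744, 0.0, 0.002]
wrist_force: [-0.0, -0.2, -0.9]
opening: 0.0551
```

Run:
```python
from h import *
s,c,im,P=cap(.045,"w3")
print(s["tcp_pos"],s["ee_rot"].round(4),s["opening"],s["wrist_force"].round(1),s["joint_positions"].round(3))
for p in P[:3]: print(p[1],p[2])
zc=s["tcp_pos"][2]-.013+.045
print("cap at", P and [ray("wrist",p[1],zc,c).round(4) for p in P[:3]])
big=cv2.resize(im,(800,500));cv2.imwrite("pics/w3b.png",big)
# previous picture: stud
```

```text
[ 6.08312783e-01 -1.81086171e-05  1.80689110e-01] [6.683e-01 7.439e-01 2.000e-04 2.200e-03] 0.055136902955525556 [-0.  -0.2 -0.9] [-0.185  0.196  1.711 -0.002  1.23  -0.292]
[317.72580645 154.16129032] 62
[320.0828434  295.05718867] 1871
[176.5620915  379.74509804] 153
cap at [array([0.6019, 0.0555, 0.2127]), array([0.6083, 0.0033, 0.2127]), array([ 0.5531, -0.0448,  0.2127])]
```

View pics/w3b.png

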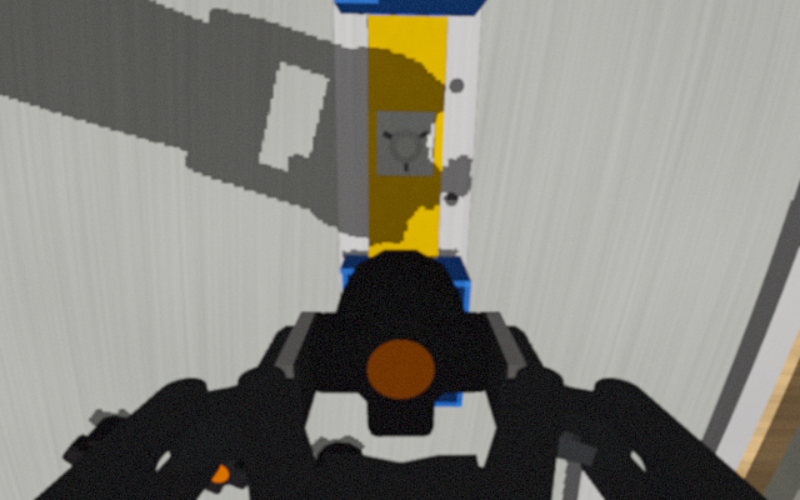

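The wrist picture shows the knob held square, cap at (400,368), and the stud ahead at (405,147), with three dark marks around its dome. I'll zoom in on the stud.

Run:
```python
from h import *
im=cv2.imread("pics/w3.png");c=manip.camera_info("wrist")
C=ray("wrist",[324,118],.036,c);print(C, ray("wrist",[320.08,295.06],.1807-.0154+.045,c))
C=np.array([C[0],C[1],.030])
o=rect(im,c,C,.03,"s1",4)
for z,col,r in((.030,(0,0,255),.017),(.036,(0,255,0),.011),(.043,(255,0,0),.006)):
  pass
a=np.linspace(0,6.28,60)
o0=o.copy()
q=[[C[0]+.03*u,C[1]+.03*v,C[2]] for u,v in((-1,1),(1,1),(1,-1),(-1,-1))]
H=cv2.getPerspectiveTransform(proj("wrist",q,c).astype(np.float32),np.float32([[0,0],[540,0],[540,540],[0,540]]))
for z,col,r in((.030,(0,0,255),.017),(.036,(0,255,0),.011),(.043,(255,0,0),.006)):
  pp=proj("wrist",np.c_[C[0]+r*np.cos(a),C[1]+r*np.sin(a),0*a+z],c)
  pp=cv2.perspectiveTransform(pp[:,None].astype(np.float32),H)[:,0]
  cv2.polylines(o,[pp.astype(int)],True,col,1)
cv2.imwrite("pics/s2.png",np.hstack([cv2.resize(o0,(400,400)),cv2.resize(o,(400,400))]))
```

```text
[0.60622192 0.05373806 0.036     ] [0.60806304 0.00157601 0.2103    ]
```

View pics/s2.png

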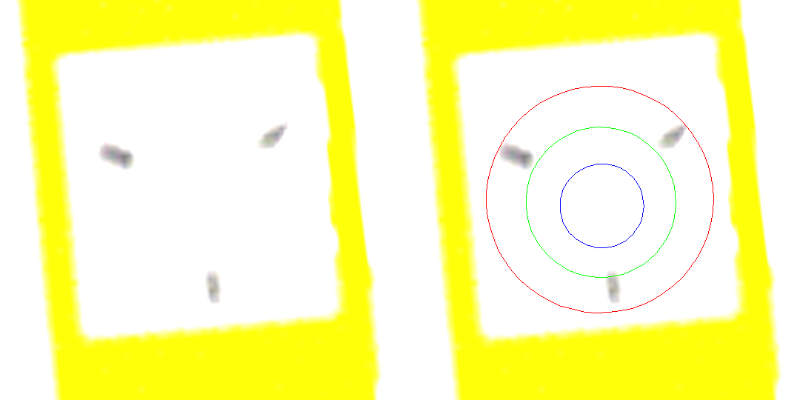

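Run:
```python
from h import *
im=cv2.imread("pics/w3.png");c=manip.camera_info("wrist")
C=np.array([.6064,.0547,.030])
g=cv2.GaussianBlur(im,(3,3),0);r=im[95:140,298:350];print(r.min(),np.percentile(r,[10,50,90]))
im2=np.clip((im.astype(float)-60)*255/80,0,255).astype(np.uint8)
o=rect(im2,c,C,.03,"s3",1)
q=[[C[0]+.03*u,C[1]+.03*v,C[2]] for u,v in((-1,1),(1,1),(1,-1),(-1,-1))]
H=cv2.getPerspectiveTransform(proj("wrist",q,c).astype(np.float32),np.float32([[0,0],[540,0],[540,540],[0,540]]))
o0=o.copy();a=np.linspace(0,6.28,60)
for z,col,rr in((.030,(0,0,255),.017),(.036,(0,255,0),.011),(.043,(255,0,0),.006)):
  pp=proj("wrist",np.c_[C[0]+rr*np.cos(a),C[1]+rr*np.sin(a),0*a+z],c)
  cv2.polylines(o,[cv2.perspectiveTransform(pp[:,None].astype(np.float32),H)[:,0].astype(int)],True,col,1)
cv2.imwrite("pics/s4.png",np.hstack([cv2.resize(o0,(400,400)),cv2.resize(o,(400,400))]))
```

```text
0 [ 76.  90. 116.]
```

View pics/s4.png

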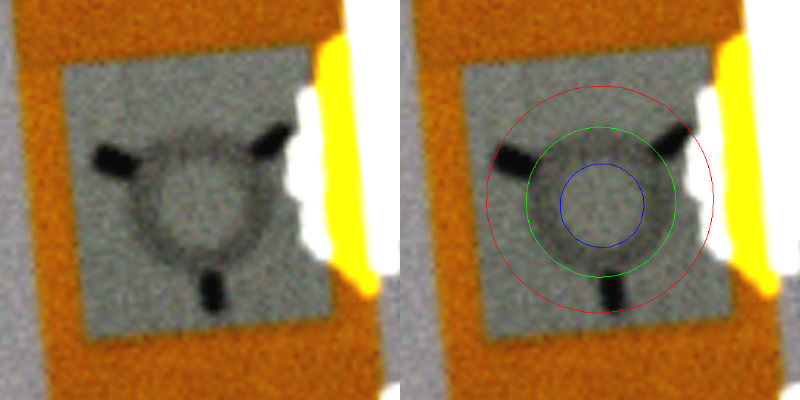

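The stud centre fits at (0.6064, 0.0547) to about 0.5 mm, with the three dark gaps at about 35/155/276°. I'll carry the knob over it and start down.

Call:
step_arm:
  linear:
    - [0.02,0.002,0]
    - [0.045,0.004,0]
    - [0.053,0.004,0.02]
    - [0.053,0.004,0.06]
    - [0.053,0.004,0.09]
    - [0.053,0.004,0.11]
    - [0.053,0.004,0.115]
    - [0.053,0.004,0.115]
    - [0.053,0.004,0.115]
  angular:
    - [0,0,0]
    - [0,0,0]
    - [0,0,0]
    - [0,0,0]
    - [0,0,0]
    - [0,0,0]
    - [0,0,0]
    - [0,0,0]
    - [0,0,0]
  gripper: [0.4,0.4,0.4,0.4,0.4,0.4,0.4,0.4,0.4]

```text
time_s: 5.4
tcp_pos: [0.6074, 0.0519, 0.0668]
ee_rot: [0.669, 0.743, 0.001, 0.003]
wrist_force: [-0.0, 0.2, -1.2]
opening: 0.0554
```

Run:
```python
from h import *
s,c,im,P=cap(.045,"w4")
print(s["tcp_pos"],s["ee_rot"].round(4),s["wrist_force"].round(1),s["torque"].round(2))
zc=s["tcp_pos"][2]-.0154+.045
for p in P[:3]: print(p[1],p[2],ray("wrist",p[1],zc,c).round(4))
```

```text
[0.6073863  0.05188613 0.06682266] [6.689e-01 7.434e-01 7.000e-04 2.900e-03] [-0.   0.2 -1.2] [-0.04 -0.02  0.04]
[320.07704082 294.95153061] 1960 [0.6075 0.0537 0.0964]
```

Call:
step_arm:
  linear:
    - [0.001,-0.001,0.004]
    - [0.001,-0.001,0.008]
    - [0.001,-0.001,0.012]
    - [0.001,-0.001,0.016]
    - [0.001,-0.001,0.018]
    - [0.001,-0.001,0.018]
    - [0.001,-0.001,0.018]
  angular:
    - [0,0,0]
    - [0,0,0]
    - [0,0,0]
    - [0,0,0]
    - [0,0,0]
    - [0,0,0]
    - [0,0,0]
  gripper: [0.4,0.4,0.4,0.4,0.4,0.4,0.4]

```text
time_s: 6.15
tcp_pos: [0.6067, 0.0528, 0.0491]
ee_rot: [0.669, 0.743, 0.001, 0.003]
wrist_force: [-0.5, -0.9, 0.1]
opening: 0.0552
```

Call:
step_arm:
  linear:
    - [0,0,0.002]
    - [0,0,0.004]
    - [0,0,0.005]
    - [0,0,0.006]
    - [0,0,0.006]
    - [0,0,0.006]
  angular:
    - [0,0,0]
    - [0,0,0]
    - [0,0,0]
    - [0,0,0]
    - [0,0,0]
    - [0,0,0]
  gripper: [0.4,0.4,0.4,0.4,0.4,0.4]

```text
time_s: 6.75
tcp_pos: [0.6068, 0.0528, 0.0433]
ee_rot: [0.669, 0.743, 0.001, 0.003]
wrist_force: [-2.3, -0.3, 1.8]
opening: 0.0554
```

Call:
step_arm:
  linear:
    - [0,0,0.001]
    - [0,0,0.002]
    - [0,0,0.002]
    - [0,0,0.002]
  angular:
    - [0,0,0]
    - [0,0,0]
    - [0,0,0]
    - [0,0,0]
  gripper: [0.4,0.4,0.4,0.4]

```text
time_s: 7.15
tcp_pos: [0.607, 0.0528, 0.0429]
ee_rot: [0.669, 0.744, 0.001, 0.003]
wrist_force: [-6.1, -0.7, 11.1]
opening: 0.0554
```

Contact came at rim ≈ 28 mm, so the lugs are on the thread top, with a -6 N side force in x. I'll centre by about 1 mm and then turn anticlockwise in small steps. The turn is about the knob's axis, which sits 1.6 mm off the TCP along tool x.

Call:
step_arm:
  linear:
    - [0,-0.001,0.001]
    - [0,-0.0009,0.001]
    - [0,-0.0007,0.001]
    - [0.0001,-0.0006,0.001]
    - [0.0001,-0.0005,0.001]
    - [0.0001,-0.0005,0.001]
  angular:
    - [0,0,0]
    - [0,0,-5]
    - [0,0,-10]
    - [0,0,-15]
    - [0,0,-18]
    - [0,0,-18]
  gripper: [0.4,0.4,0.4,0.4,0.4,0.4]

```text
time_s: 7.75
tcp_pos: [0.607, 0.0528, 0.0418]
ee_rot: [0.544, 0.839, 0.001, 0.004]
wrist_force: [1.3, -0.9, -1.4]
opening: 0.0549
```

Run:
```python
from h import *
s=manip.sense();q=s["ee_rot"];print(s["tcp_pos"],np.degrees(2*np.arctan2(q[1],q[0]))-90,s["wrist_force"].round(1),s["torque"].round(3),s["joint_positions"].round(2))
```

```text
[0.60699182 0.05277174 0.04182321] 24.02780486703871 [ 1.3 -0.9 -1.4] [-0.037 -0.314 -0.224] [-0.1   0.38  1.77 -0.    0.98 -0.52]
```

Call:
step_arm:
  linear:
    - [0,0,0.001]
    - [0,0,0.002]
    - [0,0,0.003]
    - [0,0,0.003]
  angular:
    - [0,0,0]
    - [0,0,0]
    - [0,0,0]
    - [0,0,0]
  gripper: [0.4,0.4,0.4,0.4]

```text
time_s: 8.15
tcp_pos: [0.6076, 0.0528, 0.0391]
ee_rot: [0.545, 0.839, 0.001, 0.004]
wrist_force: [2.1, 0.5, 0.8]
opening: 0.055
```

Run:
```python
from h import *
s=manip.sense();q=s["ee_rot"];print(s["tcp_pos"],np.degrees(2*np.arctan2(q[1],q[0]))-90,s["wrist_force"].round(1),s["torque"].round(3),s["joint_positions"].round(2))
```

```text
[0.60756455 0.0528124  0.03909942] 24.009545612923787 [2.1 0.5 0.8] [ 0.06  -0.34  -0.058] [-0.1   0.39  1.77 -0.    0.98 -0.52]
```

It is going down freely, so the lugs appear to be in the gaps. I'll keep going down until the rim rests on the bar (TCP ≈ 0.0354).

Call:
step_arm:
  linear:
    - [0,-0.0005,0.001]
    - [0,-0.0005,0.002]
    - [0,-0.0005,0.003]
    - [0,-0.0005,0.004]
    - [0,-0.0005,0.0045]
    - [0,-0.0005,0.0045]
  angular:
    - [0,0,0]
    - [0,0,0]
    - [0,0,0]
    - [0,0,0]
    - [0,0,0]
    - [0,0,0]
  gripper: [0.4,0.4,0.4,0.4,0.4,0.4]

```text
time_s: 8.75
tcp_pos: [0.6076, 0.0526, 0.035]
ee_rot: [0.545, 0.839, 0.001, 0.005]
wrist_force: [1.5, 2.1, 5.0]
opening: 0.0548
```

Run:
```python
from h import *
s,c,im,P=cap(.045,"w5")
q=s["ee_rot"];print(s["tcp_pos"],np.degrees(2*np.arctan2(q[1],q[0]))-90,s["wrist_force"].round(1),s["torque"].round(3))
zc=s["tcp_pos"][2]-.0154+.045
for p in P[:2]: print(p[1],p[2],ray("wrist",p[1],zc,c).round(4),ray("wrist",p[1],.065,c).round(4))
rect(im,c,ray("wrist",P[0][1],.065,c),.045,"k5",3)
cv2.imwrite("pics/side5.png",cv2.resize(manip.capture("side")[130:260,230:360],(520,520)))
```

```text
[0.6075585  0.05262086 0.03500424] 24.000885370244333 [1.5 2.1 5. ] [ 0.32  -0.224 -0.137]
[320.05770196 295.02910186] 1993 [0.6069 0.0543 0.0646] [0.6068 0.0545 0.065 ]
```

The rim is on the bar at about 19.6 mm with 5 N, so it has clicked in. Now I'll turn forwards (clockwise).

Call:
step_arm:
  linear:
    - [0,-0.0001,0]
    - [0,-0.0003,0]
    - [0.0001,-0.0004,0]
    - [0.0001,-0.0006,0]
    - [0.0002,-0.0007,0]
    - [0.0002,-0.0007,0]
  angular:
    - [0,0,5]
    - [0,0,10]
    - [0,0,15]
    - [0,0,20]
    - [0,0,25]
    - [0,0,25]
  gripper: [0.4,0.4,0.4,0.4,0.4,0.4]

```text
time_s: 9.45
tcp_pos: [0.6058, 0.052, 0.0343]
ee_rot: [0.713, 0.701, 0.001, 0.004]
wrist_force: [-0.9, -1.9, 2.9]
opening: 0.0552
```

```bash
cat > st.py <<'E'
from h import *
s=manip.sense();q=s["ee_rot"];print(s["tcp_pos"].round(4),"yaw",round(np.degrees(2*np.arctan2(q[1],q[0]))-90,1),s["wrist_force"].round(1),s["torque"].round(3),s["opening"])
E
python3 st.py
```

```text
[0.6058 0.052  0.0343] yaw -1.0 [-0.9 -1.9  2.9] [-0.257  0.194  0.031] 0.05515869922094513
```

Call:
step_arm:
  linear:
    - [0,-0.0001,0.0003]
    - [0,-0.0003,0.0006]
    - [0,-0.0004,0.001]
    - [0.0001,-0.0005,0.0013]
    - [0.0001,-0.0005,0.0013]
  angular:
    - [0,0,5]
    - [0,0,10]
    - [0,0,15]
    - [0,0,20]
    - [0,0,20]
  gripper: [0.4,0.4,0.4,0.4,0.4]

```text
time_s: 9.95
tcp_pos: [0.605, 0.052, 0.033]
ee_rot: [0.823, 0.568, 0.001, 0.003]
wrist_force: [-0.3, 0.3, 3.5]
opening: 0.0556
```

```bash
python3 st.py
```

```text
[0.605 0.052 0.033] yaw -20.8 [-0.3  0.3  3.5] [-0.127  0.179 -0.104] 0.055602215944071005
```

Call:
step_arm:
  linear:
    - [0,-0.0001,0.0003]
    - [0,-0.0003,0.0006]
    - [0,-0.0004,0.001]
    - [0,-0.0004,0.001]
  angular:
    - [0,0,5]
    - [0,0,10]
    - [0,0,15]
    - [0,0,15]
  gripper: [0.4,0.4,0.4,0.4]

```text
time_s: 10.35
tcp_pos: [0.6047, 0.0521, 0.0322]
ee_rot: [0.89, 0.456, 0.002, 0.003]
wrist_force: [0.2, -0.2, 5.0]
opening: 0.0554
```

```bash
python3 st.py
```

```text
[0.6047 0.0521 0.0322] yaw -35.7 [ 0.2 -0.2  5. ] [-0.032  0.122  0.001] 0.05540442179264661
```

Call:
step_arm:
  linear:
    - [0,-0.0001,0.0003]
    - [0,-0.0002,0.0006]
    - [0,-0.0003,0.0008]
    - [0,-0.0003,0.0008]
  angular:
    - [0,0,5]
    - [0,0,9]
    - [0,0,12]
    - [0,0,12]
  gripper: [0.4,0.4,0.4,0.4]

```text
time_s: 10.75
tcp_pos: [0.6048, 0.0522, 0.0319]
ee_rot: [0.932, 0.362, 0.002, 0.003]
wrist_force: [0.0, 0.5, 5.3]
opening: 0.0555
```

```bash
python3 st.py
```

```text
[0.6048 0.0522 0.0319] yaw -47.6 [0.  0.5 5.3] [-0.01   0.096  0.017] 0.05547627342349827
```

Call:
step_arm:
  linear:
    - [0,-0.0001,0]
    - [0,-0.0002,0]
    - [0,-0.0002,0]
  angular:
    - [0,0,3]
    - [0,0,6]
    - [0,0,6]
  gripper: [0.4,0.4,0.4]

```text
time_s: 11.05
tcp_pos: [0.6048, 0.0524, 0.0323]
ee_rot: [0.949, 0.314, 0.002, 0.003]
wrist_force: [0.2, -0.2, 5.1]
opening: 0.0555
```

```bash
python3 st.py
```

```text
[0.6048 0.0524 0.0323] yaw -53.4 [ 0.2 -0.2  5.1] [-0.015  0.067 -0.021] 0.05553088135215788
```

To check whether the thread is holding, I'll lift slightly and see if the knob resists.

Call:
step_arm:
  linear:
    - [0,0,-0.001]
    - [0,0,-0.002]
    - [0,0,-0.002]
  angular:
    - [0,0,0]
    - [0,0,0]
    - [0,0,0]
  gripper: [0.4,0.4,0.4]

```text
time_s: 11.35
tcp_pos: [0.6046, 0.0523, 0.0329]
ee_rot: [0.949, 0.315, 0.003, 0.003]
wrist_force: [7.2, 0.0, -7.0]
opening: 0.0552
```

```bash
python3 st.py
```

```text
[0.6046 0.0523 0.0329] yaw -53.3 [ 7.2  0.  -7. ] [-0.115 -0.967 -0.033] 0.0551788556209388
```

The thread holds: the lift met 7 N for 0.6 mm. I'll ease back and continue gently towards the stop.

Call:
step_arm:
  linear:
    - [0,0,0.001]
    - [0,-0.0001,0.001]
    - [0,-0.0002,0.001]
    - [0,-0.0002,0.001]
  angular:
    - [0,0,0]
    - [0,0,3]
    - [0,0,6]
    - [0,0,6]
  gripper: [0.4,0.4,0.4,0.4]

```text
time_s: 11.75
tcp_pos: [0.6045, 0.0526, 0.0324]
ee_rot: [0.964, 0.265, 0.003, 0.003]
wrist_force: [0.1, 0.2, 4.9]
opening: 0.0552
```

```bash
python3 st.py
```

```text
[0.6045 0.0526 0.0324] yaw -59.2 [0.1 0.2 4.9] [ 0.036  0.212 -0.045] 0.05520003221725532
```

Call:
step_arm:
  linear:
    - [0,0,-0.0003]
    - [0,-0.0001,-0.0003]
    - [0,-0.0001,-0.0003]
  angular:
    - [0,0,2]
    - [0,0,5]
    - [0,0,5]
  gripper: [0.4,0.4,0.4]

```text
time_s: 12.05
tcp_pos: [0.6038, 0.053, 0.0325]
ee_rot: [0.975, 0.224, 0.002, 0.002]
wrist_force: [-0.3, 1.3, 3.7]
opening: 0.0552
```

```bash
python3 st.py
```

```text
[0.6038 0.053  0.0325] yaw -64.2 [-0.3  1.3  3.7] [ 0.197  0.256 -0.023] 0.05518570992515601
```

Call:
step_arm:
  linear:
    - [0,0,0]
    - [0,-0.0001,0]
    - [0,-0.0001,0]
  angular:
    - [0,0,2]
    - [0,0,4]
    - [0,0,4]
  gripper: [0.4,0.4,0.4]

```text
time_s: 12.35
tcp_pos: [0.6035, 0.0536, 0.0325]
ee_rot: [0.982, 0.19, 0.002, 0.002]
wrist_force: [-0.1, 2.5, 3.5]
opening: 0.0554
```

```bash
python3 st.py
```

```text
[0.6035 0.0536 0.0325] yaw -68.0 [-0.1  2.5  3.5] [0.433 0.142 0.134] 0.05544683637191626
```

Torque is starting to rise while the height stays level at 0.0325, so it is home with the stop close. I'll ease back, release and rise straight up.

Call:
step_arm:
  linear:
    - [0,0,0]
    - [0,0,0]
    - [0,0,0]
    - [0,0,0]
    - [0,0,0]
    - [0,0,-0.01]
    - [0,0,-0.03]
    - [0,0,-0.06]
    - [0,0,-0.1]
    - [0,0,-0.13]
    - [0,0,-0.13]
    - [0,0,-0.13]
  angular:
    - [0,0,-1]
    - [0,0,-1]
    - [0,0,-1]
    - [0,0,-1]
    - [0,0,-1]
    - [0,0,-1]
    - [0,0,-1]
    - [0,0,-1]
    - [0,0,-1]
    - [0,0,-1]
    - [0,0,-1]
    - [0,0,-1]
  gripper: [0.4,0.8,1,1,1,1,1,1,1,1,1,1]

```text
time_s: 13.55
tcp_pos: [0.6034, 0.0539, 0.1638]
ee_rot: [0.98, 0.199, 0.003, 0.002]
wrist_force: [-0.5, -0.4, -0.8]
opening: 0.0854
```

Run:
```python
from h import *
s,c,im,P=cap(.062,"w6")
print(s["tcp_pos"],s["wrist_force"].round(1))
for p in P[:3]: print(p[1],p[2],ray("wrist",p[1],.062,c).round(4), np.sqrt(p[2]))
cv2.imwrite("pics/w6b.png",np.hstack([cv2.resize(im,(480,300)),cv2.resize(manip.capture("side")[160:235,245:345],(320,300))[:300]]))
r=cv2.resize(cv2.convertScaleAbs(im[60:260,160:480],alpha=1.6),(480,300));cv2.imwrite("pics/w6c.png",np.hstack([r,cv2.resize(manip.capture("side")[160:235,255:335],(320,300))]))
```

```text
[0.60338898 0.05393606 0.16382169] [-0.5 -0.4 -0.8]
[319.4561753  195.10956175] 502 [0.606  0.0543 0.062 ] 22.40535650240808
[265.390625 185.34375 ] 64 [0.5974 0.0939 0.062 ] 8.0
[234.08955224 172.52238806] 67 [0.5976 0.1184 0.062 ] 8.18535277187245
```

View pics/w6c.png

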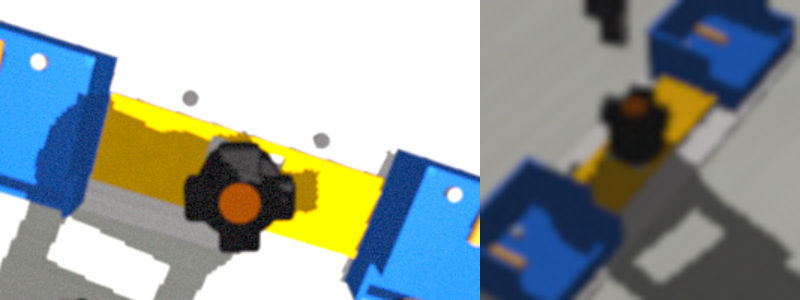

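The wrist and side crops show the knob upright on the stud, cap at (240,202) in the left crop and (0.606, 0.054) in the world. Its lobes still line up with the open jaws, so it hasn't sprung back. I'll hand in.

```bash
python3 -c "
from workcell import manip
print(manip.job_done())"
```

```text
the job is handed in; nothing more can be done
None
```

The leftmost star knob is screwed onto the stud and clamps the yellow bar. It stands upright by itself with the gripper clear, and I handed the job in at about 14 s.

- **Fitting:** It first rested on the thread at a rim height of about 28 mm. About 18° anticlockwise under light pressure dropped it onto the bar at about 20 mm.
- **Screwing down:** I turned it about 92° clockwise. The rim stopped going down at about 17 mm and stayed level over the last 20°. I eased back 1° as the torque began to rise (0.13 N m), then let go. The highest wrist force I saw was about 13 N.
- **Checks that passed:** About 77° into the turn, a slight lift met 7 N of resistance. After release, the cap was within about 1 mm of the stud's axis, and the lobes had not turned back.
- **Not fully checked:** I didn't go all the way to the rigid stop. The final height comes from the arm's position and contact readings, because the cameras are only good to about 2 mm. The force readings also suggest I may have pressed the bar down as much as 2 mm when it clicked, so the 20 mm figure could be off by that much. I did not take a final picture of the other things on the shelf, but the arm did not go near them.

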